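# Put the boxed bitters bottle away in the sloping rack

## Task

Put the small bottle from the bamboo box away in the rack: swing the box's lid up until it stands upright, lift the bottle out of its fitted recess and lay it in the one empty sloping slot of the rack, cap end up the slope and base down against the slot's wire stops, letting go only once it rests on the wires. Then shut the lid of the box fully. Leave the other bottles in their slots, and the tumbler and the dish where they stand.

Things in the scene. Friction and masses are not known exactly. Their poses are not given: they have to be found in the camera images.
- box: fixed bamboo box, 145 (x) x 200 (y) x 66 mm high, walls and floor 6 mm; origin at the centre of its underside, y along its long side, z up, hinged at +x (away from the robot). The bottle lies in it along y, cap to +y, its axis 35 mm above the underside
- insert: fixed cork insert in the box, same frame as the box; top 36 mm above the box's underside. Its recess has the bottle's outline with 1.5 mm play at the sides and 2 mm at the ends. It is cut away to the box floor between y = -55 and +5 mm over the full inner width of 133 mm, so that fingers can reach both sides of the bottle's middle
- lid (a joint): lid angle in rad: 0 shut, grows as it opens, stop at 1.75 (just past upright). The hinge is stiff: the lid stays at any angle; about 2 N at the knob moves it. It starts shut or a little ajar (up to 0.3)
- lid_handle (a point): grip point of the steel knob on the lid's top: a round cap 28 mm across, 16 mm thick, 35 mm above the lid's face, on a thin stem. From the hinge it is 115 mm towards the free edge and 43 mm out along the lid's normal. Axes turn with the lid (z out of its top face, y along the hinge). Gripped across the cap along y, it turns between the pads while the tool stays upright, from shut to the stop
- lid_hinge (a point): point on the hinge axis, at the middle of the box's far top edge, 66 mm above the box's underside; y axis along the hinge. The lid is a plate 145 x 200 x 8 mm, 0.15 kg
- bottle: the small amber glass bottle in the box, about 0.25 kg: straight round body 42 mm across for the first 99 mm from the base, shoulder to 118 mm, neck 17 mm across, aluminium cap 21 mm across, 160 mm long in all; origin at the centre of its base, z axis towards the cap
- bottle_mid (a point): point on the bottle's axis 55 mm from its base, a good place to grip; axes as the bottle's
- bottle_cap (a point): centre of the cap's end, 160 mm from the base
- rack: fixed rack 370 mm wide (y), origin under its centre, x away from the robot. Five slots at y = -156, -78, 0, 78, 156 mm rise at 30 degrees towards +x: each two 8 mm steel wires 26 mm apart, lower ends bent up 19 mm as stops. A seated bottle's base centre is at x -70, z 75 mm. Nothing stands above the wires between slots; the empty slot's axis is 57 mm from the side of a bottle in the next slot
- slot: the one empty slot (which of the five varies; a thin cork strip lies below its wires). Its frame is that of a bottle properly seated in it: origin at the centre of the bottle's base, z up the slope towards the cap, x square to the slope, pointing down into the rack (the bottle's underside is 21 mm along x)
- slot_mid (a point): where bottle_mid is when the bottle is seated, 55 mm up the slot axis
- slot_cap (a point): where bottle_cap is when the bottle is seated, 160 mm up the slot axis
- stored1: one of the four bottles already lying in the rack, same shape and size as bottle; origin at the centre of its base, z axis towards the cap, up the slope; to be left lying in its slot
- stored2: one of the four bottles already lying in the rack, same shape and size as bottle; origin at the centre of its base, z axis towards the cap, up the slope; to be left lying in its slot
- stored3: one of the four bottles already lying in the rack, same shape and size as bottle; origin at the centre of its base, z axis towards the cap, up the slope; to be left lying in its slot
- stored4: one of the four bottles already lying in the rack, same shape and size as bottle; origin at the centre of its base, z axis towards the cap, up the slope; to be left lying in its slot
- tumbler: loose heavy glass tumbler, 80 mm across, 95 mm high, standing nearer the robot between box and rack; origin at the centre of its underside
- dish: loose white ceramic olive dish, 110 mm across, 40 mm high, beyond the gap between box and rack; origin at the centre of its underside

How it is judged (in metres and radians):
On the way, in this order (a step that is already met when the one before it is completed fails the run):
1. the lid stands open, past 1.3 rad (75 degrees) (value of joint lid above 1.3 rad), for 0.2 s.
2. the bottle is held clear above the box: its middle at least 100 mm above the box's underside (z of bottle_mid in the frame of box above 0.1 m and contact force between the fingers and bottle above 0.5 N), for 0.1 s.
3. the bottle, still held by the fingers, rests on the wires of the empty slot, base within 15 mm and cap within 18 mm of their seated places (distance between bottle and slot below 0.015 m and distance between bottle_cap and slot_cap below 0.018 m and contact force between bottle and rack above 0.2 N and contact force between the fingers and bottle above 0.5 N), for 0.1 s.
4. the bottle has been let go and lies in the slot (distance between bottle and slot below 0.015 m and distance between bottle_cap and slot_cap below 0.018 m and contact force between bottle and rack above 0.2 N and contact force between the fingers and bottle below 0.05 N), for 0.2 s.
At the end, for the whole second after the job is handed in: The bottle lies at rest on the wires of the slot that was empty, base within 15 mm and cap within 18 mm of their seated places, and the lid of the box is shut to within 0.06 rad (distance between bottle and slot below 0.015 m and distance between bottle_cap and slot_cap below 0.018 m and contact force between bottle and rack above 0.2 N and linear speed of bottle below 0.02 m/s and value of joint lid below 0.06 rad); the robot touches nothing.
It fails at once if a bottle already in the rack is shifted by more than 20 mm (distance of any of stored1, stored2, stored3, stored4 from where it was at the start of the episode above 0.02 m).
It fails at once if the tumbler or the dish is shifted by more than 30 mm (distance of any of tumbler, dish from where it was at the start of the episode above 0.03 m).
It also fails if it takes over 64 s, if anything falls off the work surface, if the arm or the gripper's body presses on something with over 40 N, if the wrist force passes 120 N, or if a joint passes its speed limit or range.

## Robot

A 6-joint arm with a two-finger parallel gripper is mounted at the origin on the work surface. World frame = base frame: x ahead of the robot, y to its left, z up, the work surface at z = 0. Lengths are in mm, angles in rad, forces in N, time in s.
With the tool pointing down it reaches from about 350 to 875 mm from the base axis. Payload 4.2 kg.
Tool frame: the origin (TCP) lies on the mounting face of the last link; the fingertips stand 173 mm ahead of it and the grasp point (between the pads) lies 155 mm ahead of it; z points along the fingers, y is the direction in which the jaws open and shut (so a half turn about z gives the same grasp; the last joint's range is limited). The gripper opens to 85 mm and grips with 20 to 120 N. Pads are 22 mm wide; open, the fingers measure 114 mm over their backs; the gripper's body (76 mm by 85 mm) begins 54 mm behind the grasp point. The pads swing forward as they close: fully open they stand 13 mm farther back than shut.
Start: joints at [1.37, 0.385, 0.008, 0, -1.194, -0.259], TCP at [277.322, 560.083, 404.712] pointing down, gripper open.
Joint ranges: [-3.14, 3.14], [-1.21, 2.06], [-1.07, 1.41], [-3.16, 2.05], [-2.99, -0.16], [-3.1, 3.1]. Speed limits (rad/s): [2.79, 2.79, 3.14, 3.14, 3.14, 3.14].

## Interface

Orientations are given as a unit quaternion [x, y, z, w].
In Python, from bench import arm gives the robot as it stands. The module is installed in compiled form; this text tells all that it offers.
- The arm moves only by the tool play_rows, never from a script. Its argument "moves" is a list of rows, each a list of 3 entries, a list of its own where there are three numbers: the shift along the world's x, y, z in units of 30 cm (1.0 is 30 cm), then the turn about the world's z in units of 30 degrees (1.0 is 30 degrees), then the gripper's target within -1 to 1 (shut at 1, half-way at 0, fully open at -1). In form: [[[x, y, z], turn, jaw], ...]. A call has 1 to 12 rows; each row is the pose to reach, as a shift and turn from the pose measured when the call began; what a row does not reach only later rows make up. A row lasts 1/8 s, in which the tool goes at most 62.5 mm and 10.7 degrees, less where a joint would pass 70% of its speed; a pose out of reach is approached as far as the arm can. A call with a number of a shift or a turn outside -1 to 1 is refused whole. A call with a gripper value outside its range is refused whole. The fingers move at their own pace and stop on an object; the grip force is fixed at half the most. Time passes only in rows, so rows that repeat a pose let the fingers close. It gives the time, the measured TCP pose, the force and the opening at its end, in the units of the state.
- arm.read_state(): the state, without advancing time (a new reading comes with each control period).
- arm.get_image(name): name is "side" or "top" or "wrist"; returns a dict with "pixels" (384x512x3 uint8, red, green, blue), "vfov" (degrees; the focal length in pixels is half the picture's height over the tangent of half this angle, whatever the lens; pixels are square), "cx", "cy" (the principal point, pixels), "xyz" and "rotation" of the camera in the world. Camera axes: x right, y up, looking along -z (the intrinsics and any distortion apply to the point x, -y, -z); pixel columns grow to the right and rows downward; lengths in mm; the calibration is good to about 2 mm. A picture is of the moment at which its call begins. There is no depth.
- arm.job_done(): hands the job in, once; it reports no verdict.
Trained networks look in a picture, given as the dict that the camera call returned (one of the last four; its "shot" number tells which), for a name from the list of things; names that differ only in an ending like _2 or _b are one class to them, and where a whole thing is asked for, a point or a joint stands for the part that bears it (a point fixed in the world has none). Each returns a list of dicts, best first, with "conf" (0 to 1); they miss things now and then, are a little off and sometimes report something else, mostly with a low value. They report only what shows in the picture. A call takes as long as a camera call.
- arm.look_for(name, picture): "centre" ([x, y, z] in mm, in world coordinates, good to about 4 mm: the middle of the surface that is visible of it).
The state is a dict: "clock": time; "joints": joint angles; "joint_vel": joint speeds; "joint_efforts": joint torques, N m; "position": TCP position; "ee_rot": TCP orientation; "contact_force": force on the tool from outside, world axes, zero at the start; "wrist_torque": the same for the moment, N m; "gripper_width": finger opening in mm.
Only numpy, scipy, OpenCV 4.12 (cv2) and the standard library are available. Lean on these libraries where they do the work, as an engineer would, in place of code of your own. Each camera call takes 0.05 s, during which the arm holds its last target.

## Working session

There is one attempt and no reset: what is moved stays moved. The work goes in short steps, Python scripts to look and compute and a tool call to move; the robot and the scene stay as the last step left them, time stands still between calls to the robot, and variables do not carry over. Pictures are saved under pics/ and viewed, and the job is handed in when it is done.

Besides the shell and the picture viewer there is one more tool, called by a JSON object that holds its "method" and its "body". play_rows: Moves the arm, as the interface text tells. Shifts and turns lie within -1 to 1; 1 stands for 30 cm of shift or 30 degrees of turn. Its arguments: {"type":"object","properties":{"moves":{"type":"array"}},"required":["moves"]}

```bash
mkdir -p pics; cat > h.py <<'E'
import numpy as np, cv2
from bench import arm
def save(im,n): cv2.imwrite('pics/'+n+'.png',cv2.cvtColor(im['pixels'],cv2.COLOR_RGB2BGR))
def proj(im,p):
    R=np.array(im['rotation']).reshape(3,3); c=R.T@(np.array(p,float)-np.array(im['xyz']))
    f=192/np.tan(np.radians(im['vfov'])/2)
    return np.array([im['cx']+f*c[0]/-c[2], im['cy']+f*-c[1]/-c[2]])
def ray(im,u,v):
    f=192/np.tan(np.radians(im['vfov'])/2)
    d=np.array([(u-im['cx'])/f,-(v-im['cy'])/f,-1]); R=np.array(im['rotation']).reshape(3,3)
    return np.array(im['xyz']),R@d
def atz(im,u,v,z):
    o,d=ray(im,u,v); return o+d*(z-o[2])/d[2]
E
python3 - <<'E'
from h import *
s=arm.read_state(); print(s)
for c in ['side','top','wrist']:
    im=arm.get_image(c); save(im,c+'0'); print(c,{k:v for k,v in im.items() if k!='pixels'})
    for n in ['box','lid','lid_handle','lid_hinge','bottle','rack','slot','stored1','tumbler','dish']:
        r=arm.look_for(n,im); print(n,[(np.round(x['centre'],0).tolist(),round(x['conf'],2)) for x in r[:5]])
E
```

```text
{'clock': 0.0, 'joints': array([ 1.36960015e+00,  3.85557157e-01,  6.62805957e-03, -4.84840127e-04,
       -1.19400622e+00, -2.58609488e-01]), 'joint_vel': array([-0.00068122, -0.000467  ,  0.00043033, -0.00173682,  0.00047656,
       -0.00118483]), 'joint_efforts': array([ 7.93078857e-05, -3.92288625e+01,  1.88390905e+01,  4.18587148e+00,
       -4.71942229e-03, -2.89868396e-08]), 'position': array([277.23161364, 559.92075942, 403.62378575]), 'ee_rot': array([ 9.73667575e-01, -2.27969862e-01, -1.94528707e-04,  1.07551944e-03]), 'contact_force': array([ 0.7556556 ,  0.14058622, -0.12163477]), 'wrist_torque': array([ 0.04917211, -0.01056335, -0.00375745]), 'gripper_width': 85.65112270206062}
side {'vfov': 45.225427934545365, 'cx': 246.09691659118405, 'cy': 191.6795885242438, 'xyz': array([  211.78760689, -1005.35374864,   824.63549662]), 'rotation': array([ 0.4768681 , -0.06969455, -0.14993089,  0.86328455]), 'shot': 1}
box [([485.0, 232.0, 76.0], 0.64)]
lid [([487.0, 270.0, 83.0], 0.82)]
lid_handle [([486.0, 268.0, 86.0], 0.73)]
lid_hinge [([490.0, 273.0, 83.0], 0.7)]
bottle [([483.0
[... 748 characters left out ...]
0, 90.0], 0.26)]
lid_hinge [([488.0, 283.0, 88.0], 0.59)]
bottle []
rack [([499.0, -77.0, 70.0], 0.93)]
slot [([499.0, -12.0, 84.0], 0.76)]
stored1 [([481.0, -243.0, 128.0], 0.74), ([490.0, -166.0, 121.0], 0.72), ([487.0, -82.0, 124.0], 0.68), ([484.0, -316.0, 124.0], 0.58)]
tumbler [([372.0, 76.0, 36.0], 0.72)]
dish [([740.0, 186.0, 21.0], 0.86), ([367.0, 76.0, 36.0], 0.74)]
wrist {'vfov': 60.17361068431127, 'cx': 256.7863099606911, 'cy': 191.168642896271, 'xyz': array([347.09027071, 524.34861348, 374.54353125]), 'rotation': array([ 0.08123044, -0.13028978,  0.83934908, -0.52145883]), 'shot': 3}
box []
lid []
lid_handle []
lid_hinge []
bottle []
rack []
slot []
stored1 []
tumbler []
dish []
```

```bash
sed -i "s/np.array(im\['rotation'\]).reshape(3,3)/Rot.from_quat(im['rotation']).as_matrix()/; s/^import numpy.*/&\nfrom scipy.spatial.transform import Rotation as Rot/" h.py; cat h.py | head -5
```

```text
import numpy as np, cv2
from scipy.spatial.transform import Rotation as Rot
from bench import arm
def save(im,n): cv2.imwrite('pics/'+n+'.png',cv2.cvtColor(im['pixels'],cv2.COLOR_RGB2BGR))
def proj(im,p):
```

View pics/side0.png

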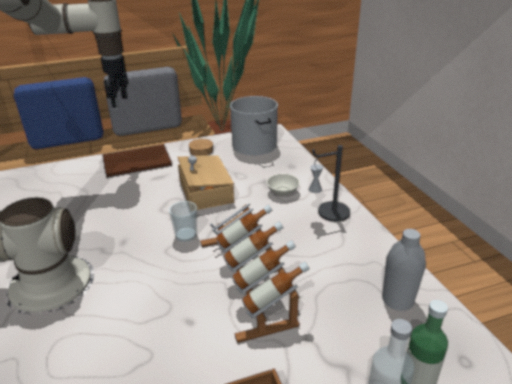

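View pics/top0.png

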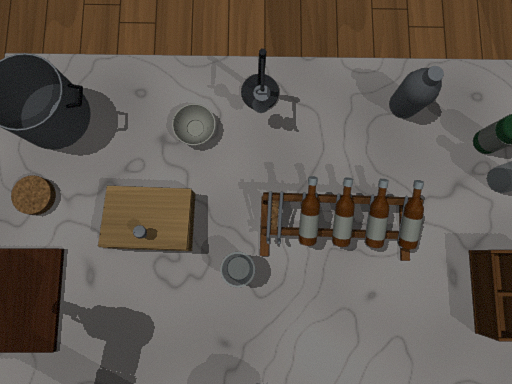

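View pics/wrist0.png

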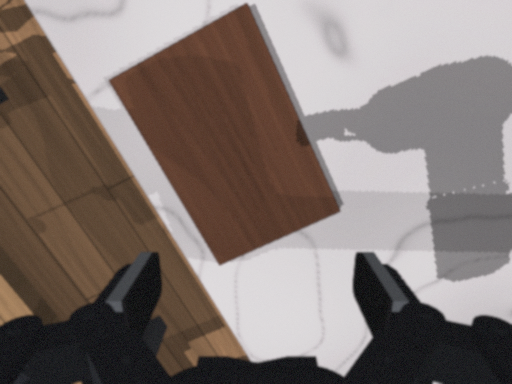

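```bash
python3 - <<'E'
import cv2
a=cv2.imread('pics/top0.png'); 
cv2.imwrite('pics/t_box.png',cv2.resize(a[170:265,80:210],None,fx=6,fy=6,interpolation=cv2.INTER_CUBIC))
cv2.imwrite('pics/t_rack.png',cv2.resize(a[165:270,250:435],None,fx=4.3,fy=4.3,interpolation=cv2.INTER_CUBIC))
a=cv2.imread('pics/side0.png'); 
cv2.imwrite('pics/s_box.png',cv2.resize(a[140:250,160:260],None,fx=5.4,fy=5.4,interpolation=cv2.INTER_CUBIC))
cv2.imwrite('pics/s_rack.png',cv2.resize(a[200:345,190:320],None,fx=4,fy=4,interpolation=cv2.INTER_CUBIC))
E
```

```text
(no output)
```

View pics/t_box.png

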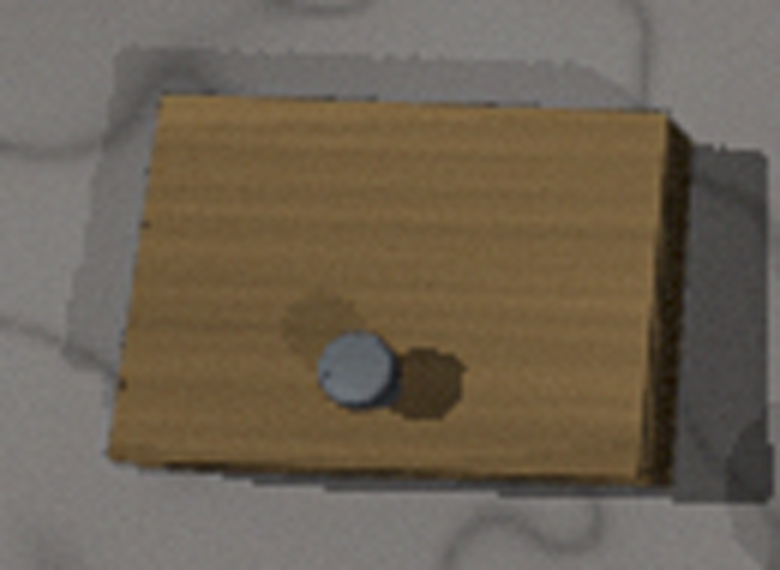

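View pics/t_rack.png

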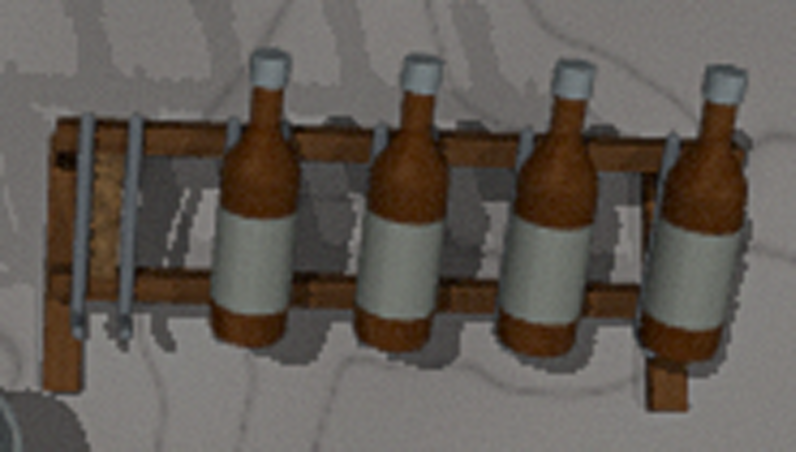

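View pics/s_box.png

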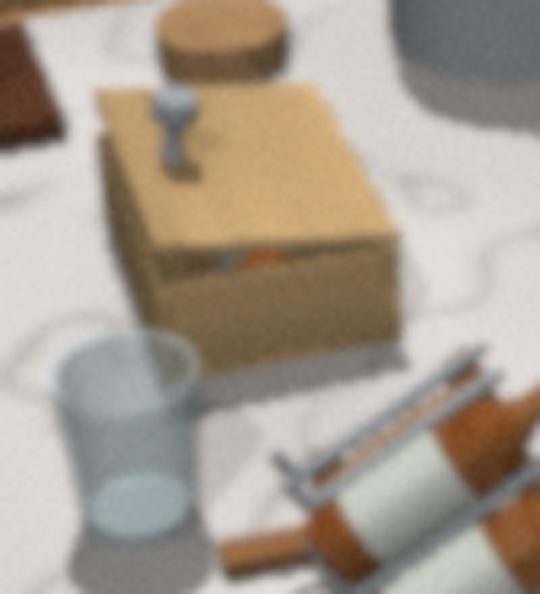

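View pics/s_rack.png

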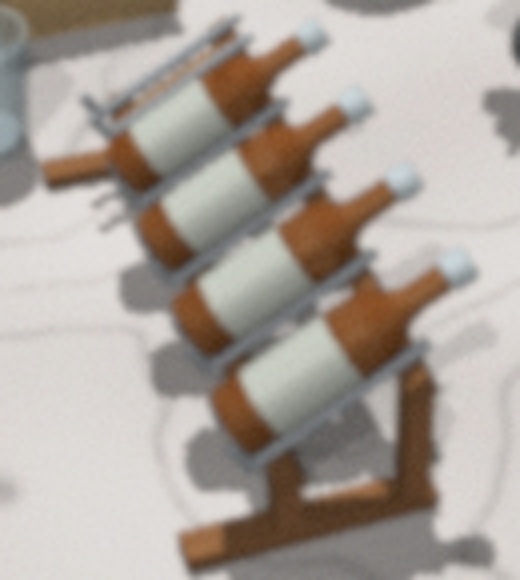

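```bash
cat > fit.py <<'E'
from h import *
from scipy.optimize import least_squares
T=dict(vfov=48.88306065688729,cx=257.54872429124845,cy=183.471634620498,xyz=[406.50587408,46.32800674,1062.54476253],rotation=[0.05108687,-0.06597833,-0.70313471,0.70614345])
S=dict(vfov=45.225427934545365,cx=246.09691659118405,cy=191.6795885242438,xyz=[211.78760689,-1005.35374864,824.63549662],rotation=[0.4768681,-0.06969455,-0.14993089,0.86328455])
def px(U,V,s,o): return np.array([o[0]+(U+.5)/s-.5,o[1]+(V+.5)/s-.5])
tb=lambda U,V:px(U,V,6,(80,170)); tr=lambda U,V:px(U,V,4.3,(250,165)); sb=lambda U,V:px(U,V,5.4,(160,140)); sr=lambda U,V:px(U,V,4,(190,200))
def w(p,v):
    c,s=np.cos(p[2]),np.sin(p[2]); return np.array([p[0]+c*v[0]-s*v[1],p[1]+s*v[0]+c*v[1],v[2]])
def lid(th,s,n,t): return [72.5-s*np.cos(th)+n*np.sin(th),t,66+s*np.sin(th)+n*np.cos(th)]
def boxres(p):
    th=p[3]; L=lambda s,n,t:w(p,lid(th,s,n,t))
    r=[]
    for im,f,obs in((T,tb,[(162,97,0,8,100),(668,113,0,8,-100),(635,470,145,8,-100),(108,458,145,8,100),(355,368,115,51,0)]),
                    (S,sb,[(98,92,145,8,100),(322,88,0,8,100),(398,235,0,8,-100),(155,247,145,8,-100),(176,97,115,51,0)])):
        for U,V,s,n,t in obs: r.append(proj(im,L(s,n,t))-f(U,V))
    return np.array(r)
def rackres(p):
    r=[]
    d=np.array([np.cos(np.pi/6),0,.5]);up=np.array([-.5,0,.866])
    for i,y in enumerate([78,0,-78,-156]):
        b=np.array([-70,y,75.])
        r.append(proj(T,w(p,b+160*d))-tr(*[(271,53),(424,59),(575,64),(726,71)][i]))
        r.append(proj(T,w(p,b+21*up))-tr(*[(248,347),(391,352),(537,356),(680,361)][i]))
        r.append(proj(S,w(p,b+160*d))-sr(*[(323,35),(367,100),(415,176),(472,262)][i]))
    return np.array(r)
if __name__=='__main__':
    b=least_squares(lambda p:boxres(p).ravel(),[490,280,0,.1],loss='soft_l1'); print(b.x); print(boxres(b.x).round(1).tolist())
    r=least_squares(lambda p:rackres(p).ravel(),[490,-160,0],loss='soft_l1'); print(r.x); print(rackres(r.x).round(1).tolist())
    print('knob',w(b.x,lid(b.x[3],115,43,0)),'bmid',w(b.x,[0,-80+55,35]), 'slot base',w(r.x,[-70,156,75]),'mid',w(r.x,[-70+55*.866,156,75+27.5]))
E
python3 fit.py
```

```text
[ 4.90849594e+02  2.84322945e+02 -3.44708195e-02  1.37575039e-01]
[[-0.3, -1.5], [0.5, -0.7], [0.8, 1.2], [-0.3, -0.2], [0.0, -0.3], [-1.0, -0.4], [-1.1, -1.1], [0.3, -0.1], [-0.4, 0.1], [-0.3, 0.2]]
[ 5.04401075e+02 -1.68435147e+02 -3.98953864e-02]
[[-0.1, -1.1], [-0.1, -0.2], [0.1, -1.5], [-0.2, -0.9], [0.7, 0.1], [-0.3, -0.7], [0.0, -0.4], [0.8, 0.7], [-0.5, -0.5], [0.2, -0.4], [1.5, 1.0], [-1.4, -0.5]]
knob [455.35435707 285.54698006 124.36498245] bmid [489.98799432 259.3377968   35.        ] slot base [440.67880417  -9.76734216  75.        ] mid [488.27090425 -11.66705538 102.5       ]
```

{"method": "play_rows", "body": {"moves": [[[0.594,-0.915,-0.08],0.81,-1],[[0.594,-0.915,-0.08],0.81,-1],[[0.594,-0.915,-0.08],0.81,-1],[[0.594,-0.915,-0.08],0.81,-1],[[0.594,-0.915,-0.08],0.81,-1],[[0.594,-0.915,-0.08],0.81,-1],[[0.594,-0.915,-0.08],0.81,-1],[[0.594,-0.915,-0.08],0.81,-1]]}}

```text
clock: 2.65
position: [455.2, 286.6, 380.9]
ee_rot: [1.0, -0.017, 0.0, -0.0]
contact_force: [-0.4, -0.8, 0.9]
gripper_width: 85.5
```

```bash
python3 - <<'E'
from h import *
from fit import *
s=arm.read_state(); print(s['joints'].round(2))
im=arm.get_image('wrist'); save(im,'wrist1'); W=im
b=np.array([490.85,284.32,-.0345,.1376])
for s_,n,t in [(115,51,0),(0,8,100),(0,8,-100),(145,8,-100),(145,8,100)]: print((s_,n,t),proj(im,w(b,lid(b[3],s_,n,t))).round(1))
for n in ['lid_handle','lid']: print(n,arm.look_for(n,im))
E
```

```text
[ 0.86  0.26 -0.24 -0.   -1.07  0.67]
(115, 51, 0) [256.4 200.8]
(0, 8, 100) [126.2  42.6]
(0, 8, -100) [386.9  42.9]
(145, 8, -100) [375.2 225.7]
(145, 8, 100) [137.6 225.5]
lid_handle [{'centre': [496.7, 284.1, 84.1], 'conf': 0.83}]
lid [{'centre': [493.5, 284.1, 83.4], 'conf': 0.94}]
```

View pics/wrist1.png

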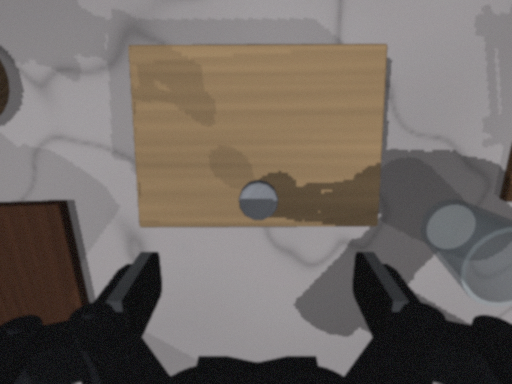

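{"method": "play_rows", "body": {"moves": [[[0.0,-0.004,-0.17],0,-1],[[0.0,-0.004,-0.338],0,-1],[[0.0,-0.004,-0.338],0,0.2],[[0.0,-0.004,-0.338],0,1],[[0.0,-0.004,-0.338],0,1],[[0.0,-0.004,-0.338],0,1],[[0.0,-0.004,-0.338],0,1],[[0.0,-0.004,-0.338],0,1]]}}

```text
clock: 3.8
position: [454.8, 285.7, 280.0]
ee_rot: [1.0, -0.017, 0.0, -0.001]
contact_force: [-3.9, 0.7, 3.6]
gripper_width: 25.5
```

```bash
python3 - <<'E'
from fit import *
b=np.array([490.85,284.32,-.0345]);p0=w(b,lid(.1376,115,43,0))
for t in np.r_[np.linspace(.1376,1.68,19)[1:]]: print(round(t,2),((w(b,lid(t,115,43,0))-p0)/300).round(3).tolist())
E
```

```text
0.22 [0.018, -0.001, 0.03]
0.31 [0.038, -0.001, 0.059]
0.39 [0.061, -0.002, 0.085]
0.48 [0.086, -0.003, 0.11]
0.57 [0.113, -0.004, 0.132]
0.65 [0.142, -0.005, 0.152]
0.74 [0.173, -0.006, 0.169]
0.82 [0.204, -0.007, 0.184]
0.91 [0.237, -0.008, 0.196]
0.99 [0.271, -0.009, 0.205]
1.08 [0.306, -0.011, 0.211]
1.17 [0.341, -0.012, 0.214]
1.25 [0.376, -0.013, 0.214]
1.34 [0.411, -0.014, 0.212]
1.42 [0.445, -0.015, 0.206]
1.51 [0.479, -0.017, 0.197]
1.59 [0.512, -0.018, 0.185]
1.68 [0.544, -0.019, 0.171]
```

{"method": "play_rows", "body": {"moves": [[[0.018,-0.001,0.03],0,1],[[0.038,-0.001,0.059],0,1],[[0.061,-0.002,0.085],0,1],[[0.086,-0.003,0.11],0,1],[[0.113,-0.004,0.132],0,1],[[0.142,-0.005,0.152],0,1],[[0.173,-0.006,0.169],0,1],[[0.204,-0.007,0.184],0,1]]}}

```text
clock: 4.8
position: [516.2, 283.7, 335.6]
ee_rot: [1.0, -0.017, -0.0, -0.001]
contact_force: [-3.7, 4.5, -3.0]
gripper_width: 25.6
```

{"method": "play_rows", "body": {"moves": [[[0.032,-0.001,0.011],0,1],[[0.066,-0.002,0.02],0,1],[[0.101,-0.004,0.026],0,1],[[0.136,-0.005,0.029],0,1],[[0.171,-0.006,0.029],0,1],[[0.206,-0.007,0.027],0,1],[[0.24,-0.008,0.021],0,1],[[0.274,-0.01,0.012],0,1],[[0.307,-0.011,0.0],0,1],[[0.339,-0.012,-0.014],0,1],[[0.339,-0.012,-0.014],0,1]]}}

```text
clock: 6.18
position: [619.8, 280.3, 332.5]
ee_rot: [1.0, -0.017, 0.002, -0.002]
contact_force: [1.1, 3.3, 4.3]
gripper_width: 25.9
```

```bash
python3 - <<'E'
from h import *
for c in ['side','top']:
    im=arm.get_image(c); save(im,c+'2')
E
python3 -c "
import cv2
a=cv2.imread('pics/side2.png');b=cv2.imread('pics/top2.png')
cv2.imwrite('pics/c2.png',cv2.hconcat([cv2.resize(a[80:260,130:290],(400,450)),cv2.resize(b[130:290,80:240],(400,450))]))"
```

```text
(no output)
```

View pics/c2.png

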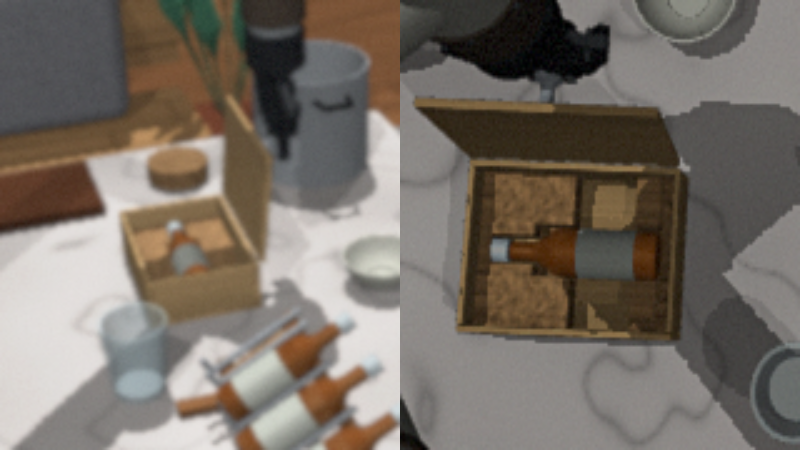

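{"method": "play_rows", "body": {"moves": [[[0,0,0],0,0],[[0,0,0],0,-0.5],[[0,0,0],0,-1],[[0.0,0,0.1],0,-1],[[0.0,0,0.25],0,-1],[[0,0,0.42],0.3,-1],[[-0.2,-0.03,0.42],0.65,-1],[[-0.44,-0.07,0.42],1,-1],[[-0.44,-0.07,0.42],1,-1]]}}

```text
clock: 7.4
position: [483.9, 257.7, 459.1]
ee_rot: [0.97, 0.244, 0.001, -0.002]
contact_force: [0.9, -0.4, 1.0]
gripper_width: 85.7
```

{"method": "play_rows", "body": {"moves": [[[0,0,0],0.3,-1],[[0,0,0],0.7,-1],[[0,0,0],1,-1],[[0,0,0],1,-1]]}}

```text
clock: 7.9
position: [484.3, 257.8, 458.9]
ee_rot: [0.874, 0.485, 0.0, -0.002]
contact_force: [-0.2, -0.3, 0.0]
gripper_width: 85.0
```

{"method": "play_rows", "body": {"moves": [[[0,0,0],0.3,-1],[[0,0,0],0.7,-1],[[0,0,0],1,-1],[[0,0,0],1,-1]]}}

```text
clock: 8.4
position: [484.5, 257.8, 458.7]
ee_rot: [0.721, 0.693, -0.0, -0.002]
contact_force: [0.1, -0.3, -0.8]
gripper_width: 85.3
```

```bash
python3 - <<'E'
from h import *
from fit import w
s=arm.read_state(); print(s['joints'].round(2),s['position'],s['contact_force'])
b=np.array([490.85,284.32,-.0345])
im=arm.get_image('wrist'); save(im,'wrist3')
for p in [(0,-80,35),(0,80,35),(0,-25,56),(72.5,100,66),(72.5,-100,66),(-72.5,-100,66),(-72.5,100,66)]: print(p,proj(im,w(b,p)).round(1))
print(arm.look_for('bottle',im)[:2])
im=arm.get_image('top'); save(im,'top3')
for p in [(0,-80,35),(0,80,35),(72.5,100,66),(72.5,-100,66),(-72.5,-100,66),(-72.5,100,66)]: print(p,proj(im,w(b,p)).round(1))
print(arm.look_for('bottle',im)[:2])
E
```

```text
[ 0.78  0.22 -0.09 -0.   -1.26  2.32] [484.49327939 257.84790113 458.74877674] [ 0.08313201 -0.34363562 -0.77428818]
(0, -80, 35) [262.3 195. ]
(0, 80, 35) [262.5  57.5]
(0, -25, 56) [262.6 154.9]
(72.5, 100, 66) [335.6  33. ]
(72.5, -100, 66) [324.1 219.2]
(-72.5, -100, 66) [201.2 219.4]
(-72.5, 100, 66) [190.3  33.7]
[{'centre': [491.3, 275.0, 52.1], 'conf': 0.6}]
(0, -80, 35) [183.4 219.8]
(0, 80, 35) [117.1 217.3]
(72.5, 100, 66) [107.4 185.3]
(72.5, -100, 66) [191.8 188.6]
(-72.5, -100, 66) [187.9 250.3]
(-72.5, 100, 66) [101.4 247. ]
[{'centre': [498.2, -9.6, 83.9], 'conf': 0.57}]
```

View pics/wrist3.png

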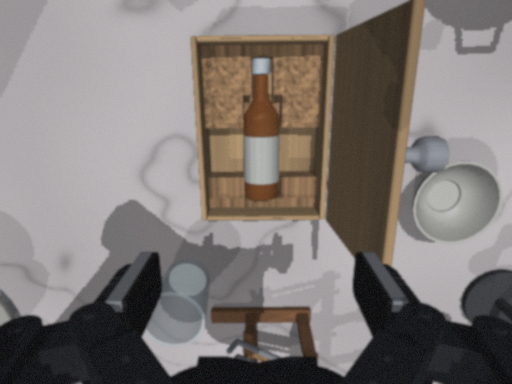

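{"method": "play_rows", "body": {"moves": [[[0.018,0.005,0],0,-0.6],[[0.018,0.005,-0.2],0,-0.6],[[0.018,0.005,-0.4],0,-0.6],[[0.018,0.005,-0.55],0,-0.6],[[0.018,0.005,-0.7],0,-0.6],[[0.018,0.005,-0.8],0,-0.6],[[0.018,0.005,-0.85],0,-0.6],[[0.018,0.005,-0.85],0,-0.6]]}}

```text
clock: 9.6
position: [490.0, 259.4, 203.2]
ee_rot: [0.72, 0.694, -0.001, -0.002]
contact_force: [-0.2, 0.4, -0.3]
gripper_width: 68.2
```

{"method": "play_rows", "body": {"moves": [[[0.0,0,-0.05],0,-0.6],[[0.0,0,-0.05],0,-0.6],[[0.0,0,-0.05],0,0],[[0.0,0,-0.05],0,1],[[0.0,0,-0.05],0,1],[[0.0,0,-0.05],0,1],[[0.0,0,-0.05],0,1]]}}

```text
clock: 10.48
position: [490.2, 259.6, 189.1]
ee_rot: [0.72, 0.694, -0.0, -0.002]
contact_force: [-1.2, -0.8, 5.8]
gripper_width: 40.2
```

{"method": "play_rows", "body": {"moves": [[[0,0,0.05],0,1],[[0,0,0.12],0,1],[[0,0,0.24],0,1],[[0,0,0.38],0,1],[[0,0,0.5],0,1],[[0,0,0.6],0,1],[[0,0,0.7],0,1],[[0,0,0.8],0,1],[[0,0,0.8],0,1]]}}

```text
clock: 11.6
position: [490.1, 259.5, 431.8]
ee_rot: [0.72, 0.694, 0.002, -0.002]
contact_force: [0.3, -0.1, -3.6]
gripper_width: 40.6
```

```bash
python3 - <<'E'
from h import *
for c in ['side','wrist']:
    im=arm.get_image(c); save(im,c+'4')
print(arm.read_state()['contact_force'])
E
python3 -c "
import cv2
a=cv2.imread('pics/side4.png');b=cv2.imread('pics/wrist4.png')
cv2.imwrite('pics/c4.png',cv2.hconcat([cv2.resize(a[30:210,130:290],(400,450)),cv2.resize(b,(400,300)).copy() if 0 else cv2.resize(b[:,86:427],(400,450))]))"
```

```text
[-0.68183279 -0.20029642 -3.37515267]
```

View pics/c4.png

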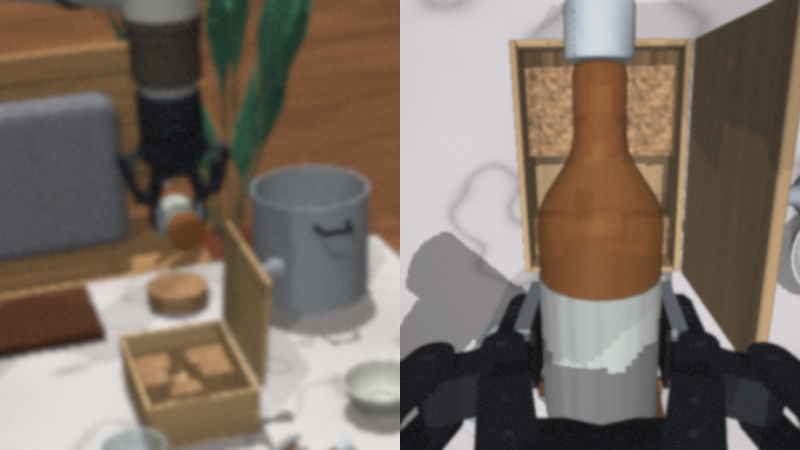

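{"method": "play_rows", "body": {"moves": [[[0,-0.1,0],-0.2,1],[[0,-0.25,0],-0.4,1],[[0,-0.4,0],-0.6,1],[[0,-0.55,0],-0.8,1],[[0,-0.7,0],-1,1],[[0,-0.8,0],-1,1],[[-0.007,-0.9,0],-1,1],[[-0.007,-0.9,0],-1,1]]}}

```text
clock: 12.7
position: [486.8, -12.3, 426.4]
ee_rot: [0.876, 0.482, -0.002, -0.003]
contact_force: [0.3, -0.2, -2.5]
gripper_width: 40.9
```

{"method": "play_rows", "body": {"moves": [[[0,0,0],-0.3,1],[[0,0,0],-0.6,1],[[0,0,0],-0.9,1],[[0,0,0],-1,1],[[0,0,0],-1,1]]}}

```text
clock: 13.32
position: [486.6, -11.7, 425.2]
ee_rot: [0.971, 0.24, -0.003, -0.004]
contact_force: [-0.7, 0.1, -2.2]
gripper_width: 40.2
```

{"method": "play_rows", "body": {"moves": [[[0,0,0],-0.3,1],[[0,0,0],-0.6,1],[[0,0,0],-0.9,1],[[0,0,0],-1,1],[[0,0,0],-1,1]]}}

```text
clock: 13.95
position: [486.5, -11.4, 424.6]
ee_rot: [1.0, -0.019, -0.002, -0.004]
contact_force: [-0.5, -0.8, -2.2]
gripper_width: 40.3
```

```bash
python3 - <<'E'
from h import *
from fit import w
s=arm.read_state(); print(s['joints'].round(2),s['position'],s['ee_rot'],s['contact_force'])
R=Rot.from_quat(s['ee_rot']).as_matrix(); print('jaw ang',np.degrees(np.arctan2(R[1,1],R[0,1])))
r=np.array([504.4,-168.44,-.0399])
im=arm.get_image('wrist'); save(im,'wrist5')
for n,x,y,z in [('wireL up',40,169,130),('wireR',40,143,130)]: print(n,proj(im,w(r,(x,y,z))).round(1))
for y in (78,0): print('cap',y,proj(im,w(r,(68.6,y,155))).round(1),'base',proj(im,w(r,(-70-10,y,75+18))).round(1))
g=s['position']+155*R[:,2]; print('grasp',g)
ax=R[:,0]
for t in (-10,-5,0,5,10):
  a=np.cos(np.radians(t))*ax-np.sin(np.radians(t))*R[:,2]; a=a
  print(t,'heldcap end',proj(im,g+105*a).round(1))
im=arm.get_image('side'); save(im,'side5')
for t in (-10,-5,0,5,10):
  a=np.cos(np.radians(t))*ax-np.sin(np.radians(t))*R[:,2]
  print(t,proj(im,g+105*a).round(1),proj(im,g-55*a).round(1))
im=arm.get_image('top'); save(im,'top5')
E
python3 -c "
import cv2
a=cv2.imread('pics/side5.png');b=cv2.imread('pics/top5.png')
cv2.imwrite('pics/c5.png',cv2.hconcat([cv2.resize(a[120:300,190:350],(400,450)),cv2.resize(b[130:270,215:340],(400,450))]))"
```

```text
[ 0.31  0.13 -0.28 -0.01 -1.16  1.23] [486.52736389 -11.41521925 424.62480519] [ 0.99980977 -0.01885691 -0.00214821 -0.00449655] [-0.52266494 -0.7878511  -2.15123087]
jaw ang -92.16213765470336
wireL up [242.  102.5]
wireR [275.7 102.6]
cap 78 [375.2  60.9] base [337.3 226.5]
cap 0 [492.   61.2] base [416.6 227. ]
grasp [485.88783084 -10.00899545 269.63250367]
-10 heldcap end [253.5  16.6]
-5 heldcap end [253.3   7.9]
0 heldcap end [253.1   0.4]
5 heldcap end [252.8  -5.4]
10 heldcap end [252.4  -9. ]
-10 [264.2 159.4] [204.4 159.2]
-5 [264.6 156.2] [204.2 161. ]
0 [264.8 153.1] [204.3 162.6]
5 [264.7 150. ] [204.5 164.3]
10 [264.2 146.9] [204.9 165.9]
```

View pics/c5.png

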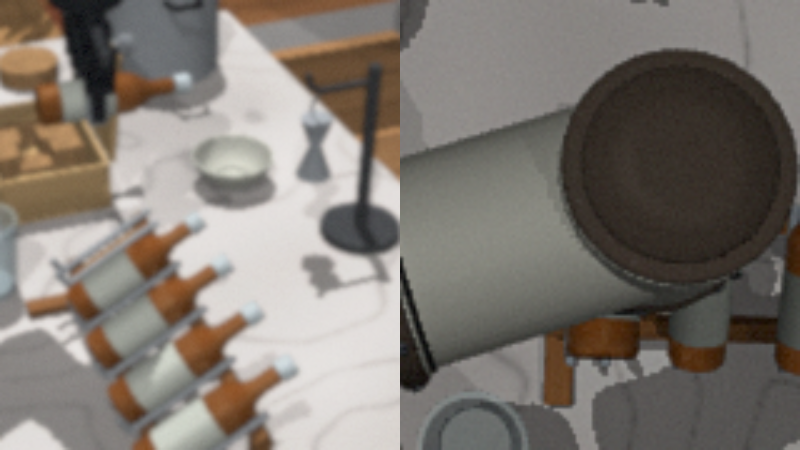

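View pics/wrist5.png

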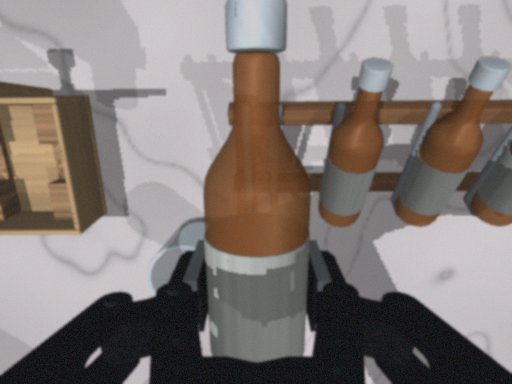

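{"method": "play_rows", "body": {"moves": [[[0.066,-0.008,-0.1],0,1],[[0.066,-0.008,-0.2],0,1],[[0.066,-0.008,-0.3],0,1],[[0.066,-0.008,-0.38],0,1],[[0.066,-0.008,-0.407],0,1],[[0.066,-0.008,-0.407],0,1]]}}

```text
clock: 14.85
position: [506.6, -13.9, 302.9]
ee_rot: [1.0, -0.019, -0.002, -0.004]
contact_force: [0.1, -0.2, -2.4]
gripper_width: 40.6
```

```bash
cat > st.py <<'E'
from h import *
import sys
s=arm.read_state();R=Rot.from_quat(s['ee_rot']).as_matrix();g=s['position']+155*R[:,2]
print('t',s['clock'],'grasp',g.round(1),'rel mid',(g-[488.3,-11.7,102.5]).round(1),'F',s['contact_force'].round(1),'M',s['wrist_torque'].round(2),'w',s['gripper_width'])
n=sys.argv[1]
a=arm.get_image('side');b=arm.get_image('wrist')
A=a['pixels'][150:330,190:350];B=b['pixels']
cv2.imwrite('pics/'+n+'.png',cv2.cvtColor(cv2.hconcat([cv2.resize(A,(400,450),interpolation=cv2.INTER_CUBIC),cv2.resize(B[:,86:427],(400,450))]),cv2.COLOR_RGB2BGR))
E
python3 st.py d1
```

```text
t 14.85 grasp [506.1 -12.5 147.9] rel mid [17.8 -0.8 45.4] F [ 0.1 -0.2 -2.4] M [-0.02  0.01 -0.01] w 40.60113875463978
```

View pics/d1.png

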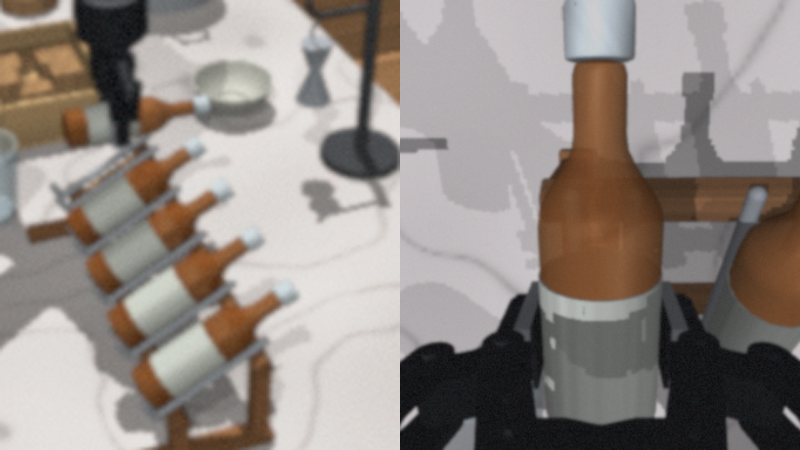

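{"method": "play_rows", "body": {"moves": [[[0,0,-0.02],0,1],[[0,0,-0.035],0,1],[[0,0,-0.05],0,1],[[0,0,-0.05],0,1]]}}

```text
clock: 15.45
position: [506.8, -13.9, 288.5]
ee_rot: [1.0, -0.019, -0.001, -0.005]
contact_force: [0.6, -0.8, -3.2]
gripper_width: 40.3
```

```bash
python3 st.py d2
```

```text
t 15.45 grasp [506.4 -12.5 133.5] rel mid [18.1 -0.8 31. ] F [ 0.6 -0.8 -3.2] M [-0.03 -0.    0.01] w 40.30116666259459
```

View pics/d2.png

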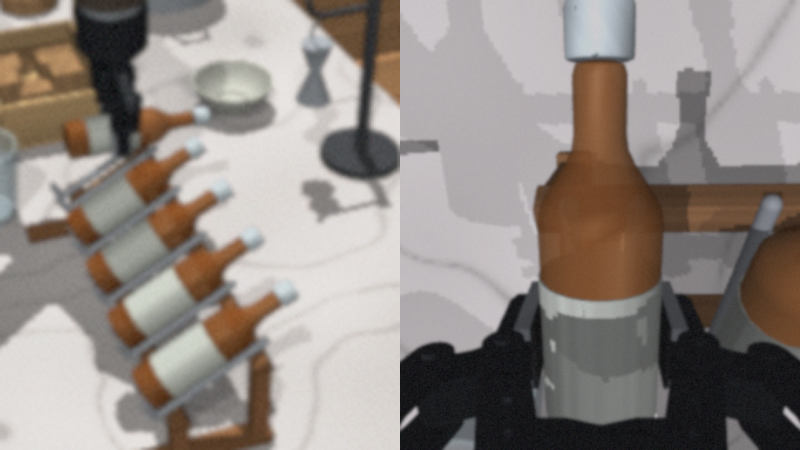

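{"method": "play_rows", "body": {"moves": [[[0,0,-0.01],0,1],[[0,0,-0.02],0,1],[[0,0,-0.03],0,1],[[0,0,-0.03],0,1]]}}

```text
clock: 16.05
position: [506.4, -14.0, 282.2]
ee_rot: [1.0, -0.018, -0.001, -0.004]
contact_force: [-9.3, 0.9, 14.5]
gripper_width: 40.4
```

```bash
python3 st.py d3
```

```text
t 16.05 grasp [506.1 -12.7 127.2] rel mid [17.8 -1.  24.7] F [-9.3  0.9 14.5] M [0.25 1.97 0.06] w 40.42721799207427
```

View pics/d3.png

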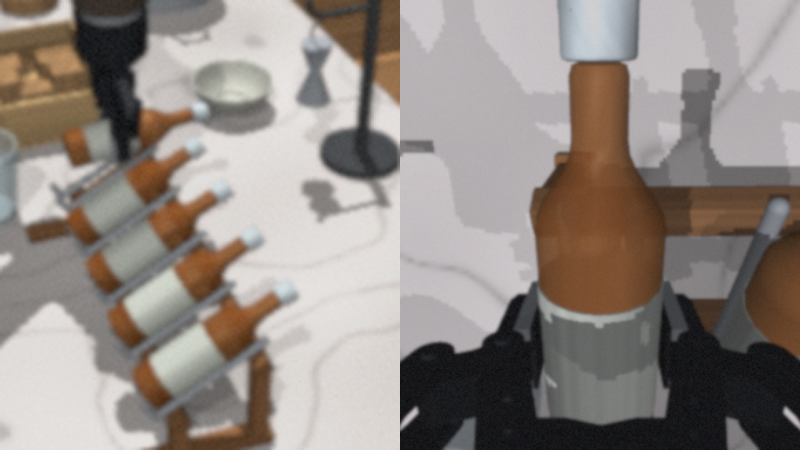

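{"method": "play_rows", "body": {"moves": [[[0,0,-0.015],0,1],[[0,0,-0.025],0,1],[[0,0,-0.035],0,1],[[0,0,-0.04],0,1],[[0,0,-0.04],0,1]]}}

```text
clock: 16.77
position: [505.3, -14.1, 272.3]
ee_rot: [1.0, -0.018, -0.002, -0.004]
contact_force: [-10.6, 1.9, 14.0]
gripper_width: 40.4
```

```bash
python3 st.py d4
```

```text
t 16.775 grasp [504.8 -12.9 117.3] rel mid [16.5 -1.2 14.8] F [-10.6   1.9  14. ] M [0.51 2.25 0.1 ] w 40.408778711133124
```

View pics/d4.png

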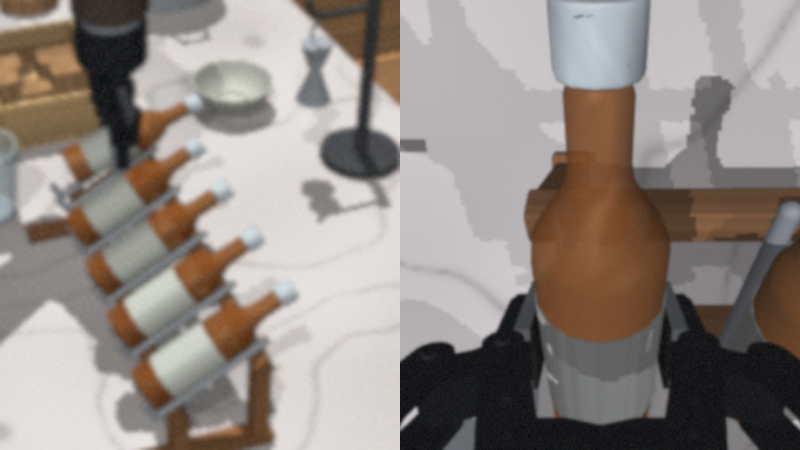

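{"method": "play_rows", "body": {"moves": [[[0.004,0.004,-0.01],0,1],[[0.004,0.004,-0.02],0,1],[[0.004,0.004,-0.03],0,1],[[0.004,0.004,-0.03],0,1]]}}

```text
clock: 17.38
position: [505.6, -13.7, 265.8]
ee_rot: [1.0, -0.018, -0.003, -0.003]
contact_force: [-9.8, -2.7, 17.3]
gripper_width: 40.5
```

```bash
python3 st.py d5
```

```text
t 17.375 grasp [504.8 -12.7 110.8] rel mid [16.5 -1.   8.3] F [-9.8 -2.7 17.3] M [-0.53  2.12 -0.02] w 40.49893255846737
```

View pics/d5.png

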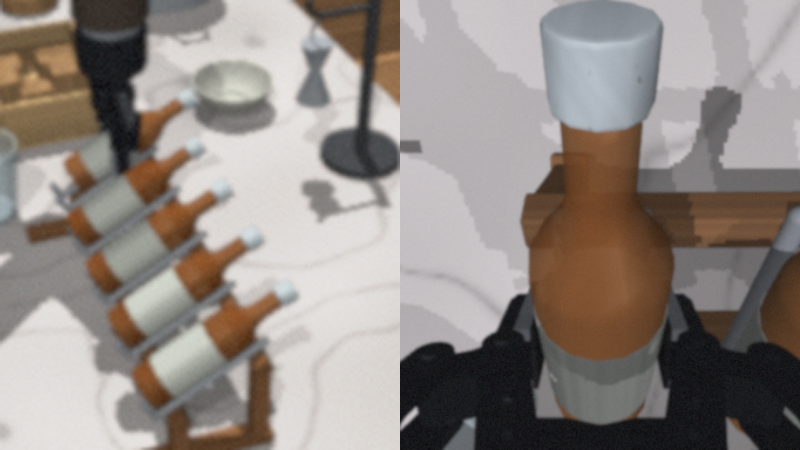

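```bash
cat > tilt.py <<'E'
from h import *
s=arm.read_state();R=Rot.from_quat(s['ee_rot']).as_matrix();g=s['position']+155*R[:,2]
for c in ('wrist','side'):
  im=arm.get_image(c)
  for t in (24,27,30,33):
    a=np.cos(np.radians(t))*R[:,0]-np.sin(np.radians(t))*R[:,2]
    print(c,t,'cap',proj(im,g+105*a).round(1))
save(im,'tside')
E
python3 tilt.py; python3 -c "
import cv2
a=cv2.imread('pics/tside.png');cv2.imwrite('pics/tside_c.png',cv2.resize(a[170:250,200:300],None,fx=7,fy=7,interpolation=cv2.INTER_CUBIC))"
```

```text
wrist 24 cap [251.2  -0.5]
wrist 27 cap [250.8   6.5]
wrist 30 cap [250.5  15.9]
wrist 33 cap [250.1  28.1]
side 24 cap [268.6 190.8]
side 27 cap [267.8 189.4]
side 30 cap [266.9 188. ]
side 33 cap [265.9 186.7]
```

View pics/tside_c.png

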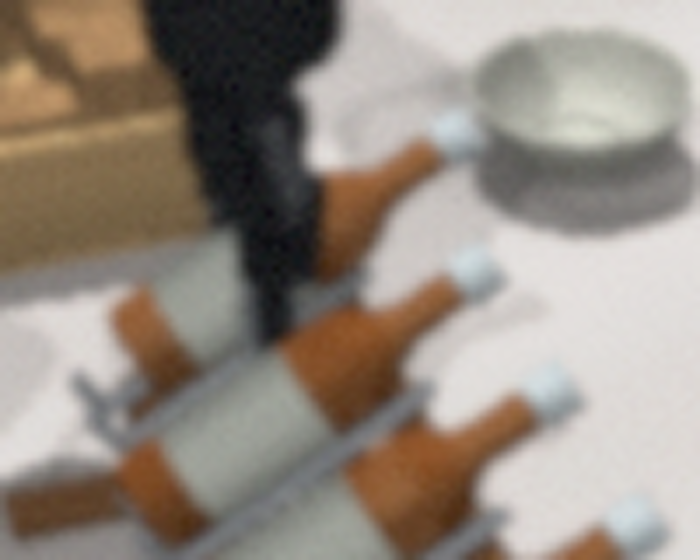

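{"method": "play_rows", "body": {"moves": [[[-0.012,0.001,-0.006],0,1],[[-0.024,0.001,-0.013],0,1],[[-0.036,0.001,-0.02],0,1],[[-0.046,0.001,-0.026],0,1],[[-0.046,0.001,-0.026],0,1]]}}

```text
clock: 18.2
position: [493.3, -13.3, 259.7]
ee_rot: [1.0, -0.017, 0.001, -0.003]
contact_force: [0.4, -3.4, 8.8]
gripper_width: 40.5
```

```bash
python3 st.py d6; python3 tilt.py; python3 -c "
import cv2
a=cv2.imread('pics/tside.png');cv2.imwrite('pics/tside_d.png',cv2.resize(a[170:250,200:300],None,fx=7,fy=7,interpolation=cv2.INTER_CUBIC))"
```

```text
t 18.2 grasp [493.5 -12.3 104.8] rel mid [ 5.2 -0.6  2.3] F [ 0.4 -3.4  8.8] M [-0.71 -0.6  -0.1 ] w 40.54128961017964
wrist 24 cap [251.2  -0.6]
wrist 27 cap [250.9   6.3]
wrist 30 cap [250.5  15.7]
wrist 33 cap [250.1  27.9]
side 24 cap [264.6 193.2]
side 27 cap [263.7 191.8]
side 30 cap [262.8 190.5]
side 33 cap [261.8 189.2]
```

View pics/tside_d.png

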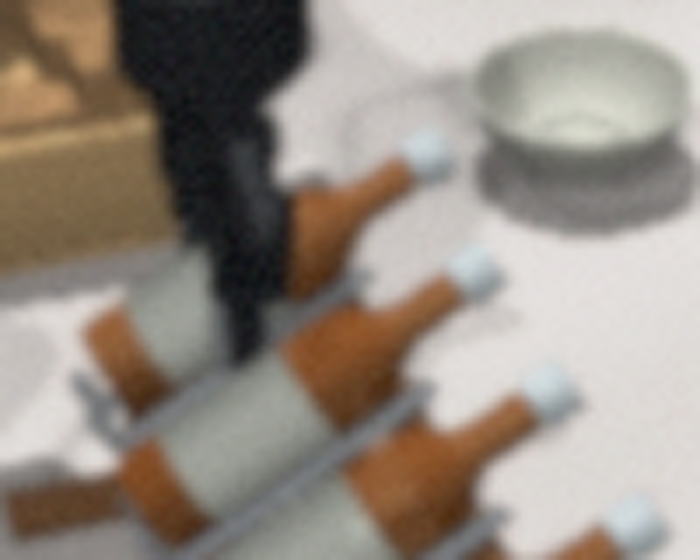

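View pics/d6.png

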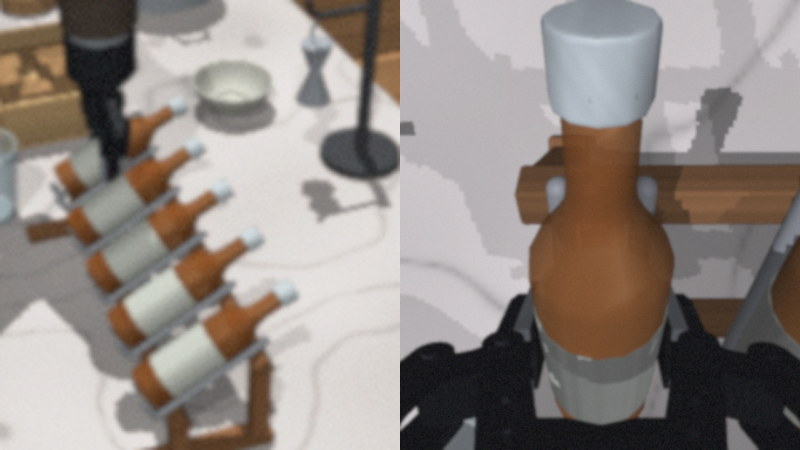

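{"method": "play_rows", "body": {"moves": [[[-0.007,-0.001,-0.005],0,1],[[-0.014,-0.001,-0.009],0,1],[[-0.02,-0.001,-0.014],0,1],[[-0.02,-0.001,-0.014],0,1]]}}

```text
clock: 18.9
position: [489.6, -13.4, 257.9]
ee_rot: [1.0, -0.016, 0.005, -0.004]
contact_force: [1.0, -3.6, 10.0]
gripper_width: 40.6
```

```bash
python3 st.py d7; python3 tilt.py; python3 -c "
import cv2
a=cv2.imread('pics/tside.png');cv2.imwrite('pics/tside_e.png',cv2.resize(a[170:250,200:300],None,fx=7,fy=7,interpolation=cv2.INTER_CUBIC))"
```

```text
t 18.9 grasp [491.1 -12.3 102.9] rel mid [ 2.8 -0.6  0.4] F [ 1.  -3.6 10. ] M [-0.82 -1.02 -0.15] w 40.58076289354441
wrist 24 cap [251.1  -0.6]
wrist 27 cap [250.8   6.3]
wrist 30 cap [250.4  15.7]
wrist 33 cap [250.1  27.9]
side 24 cap [263.6 193.6]
side 27 cap [262.8 192.3]
side 30 cap [261.8 191. ]
side 33 cap [260.8 189.7]
```

View pics/tside_e.png

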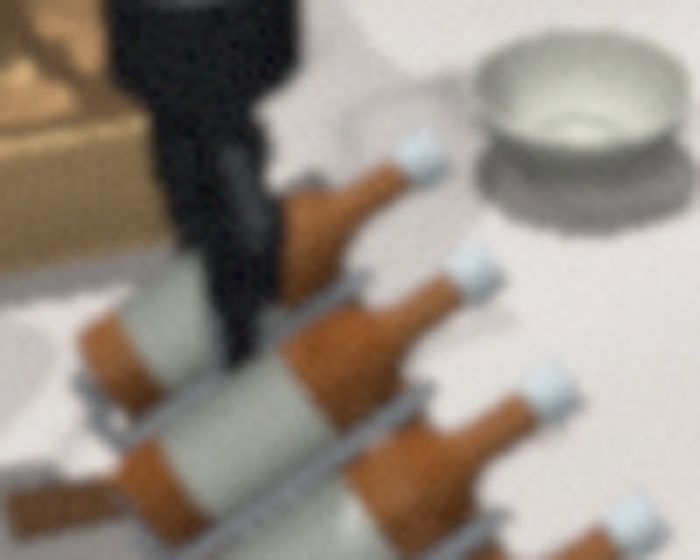

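```bash
python3 - <<'E'
from fit import *
r=np.array([504.4,-168.44,-.0399])
d=np.array([np.cos(np.pi/6),0,.5])
for y in (156,78,0): print(y,((proj(S,w(r,np.array([-70,y,75])+160*d))-[200,170])*7+3).round(0),((proj(S,w(r,np.array([-70,y,75])+21*np.array([-.5,0,.866])))-[200,170])*7+3).round(0))
E
```

```text
156 [430. 153.] [ 65. 354.]
78 [496. 261.] [112. 473.]
0 [570. 381.] [164. 605.]
```

{"method": "play_rows", "body": {"moves": [[[-0.01,0,-0.004],0,1],[[-0.02,0,-0.008],0,1],[[-0.025,0,-0.012],0,1],[[-0.025,0,-0.012],0,1]]}}

```text
clock: 19.6
position: [483.7, -13.2, 255.8]
ee_rot: [1.0, -0.016, 0.008, -0.004]
contact_force: [4.3, -3.6, 8.5]
gripper_width: 40.4
```

```bash
python3 st.py d8; python3 tilt.py |tail -1; python3 -c "
import cv2
a=cv2.imread('pics/tside.png');cv2.imwrite('pics/tside_f.png',cv2.resize(a[170:250,200:300],None,fx=7,fy=7,interpolation=cv2.INTER_CUBIC))"
```

```text
t 19.6 grasp [486.1 -12.1 100.8] rel mid [-2.2 -0.4 -1.7] F [ 4.3 -3.6  8.5] M [-0.93 -0.93 -0.1 ] w 40.40146368814123
side 33 cap [258.9 190.5]
```

View pics/tside_f.png

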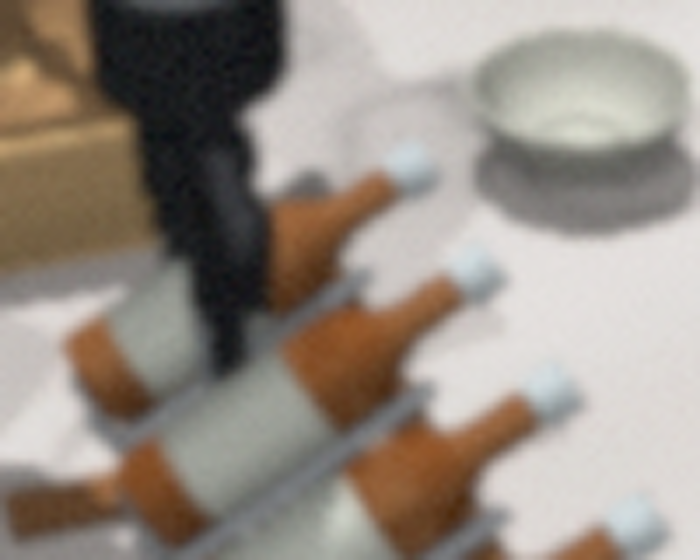

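{"method": "play_rows", "body": {"moves": [[[0,0,0],0,0.2],[[0,0,0],0,0],[[0,0,0],0,-0.3],[[0,0,0],0,-0.3],[[0,0,0],0,-0.3],[[0,0,0],0,-0.3]]}}

```text
clock: 20.55
position: [483.7, -13.2, 255.7]
ee_rot: [1.0, -0.016, 0.007, -0.004]
contact_force: [-0.7, 0.9, 0.9]
gripper_width: 55.7
```

```bash
python3 st.py d9
```

```text
t 20.55 grasp [486.  -12.1 100.7] rel mid [-2.3 -0.4 -1.8] F [-0.7  0.9  0.9] M [ 0.02  0.07 -0.05] w 55.69593131138394
```

View pics/d9.png

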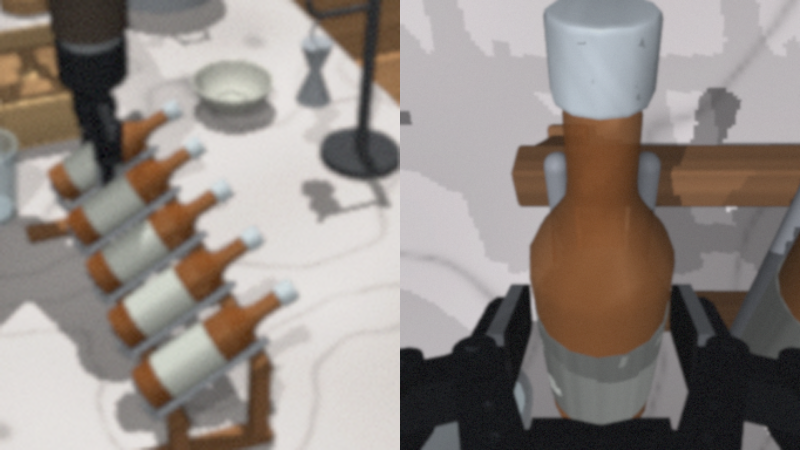

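{"method": "play_rows", "body": {"moves": [[[0,0,0.06],0,-0.3],[[0,0,0.15],0,-0.3],[[0,0,0.3],0,-0.3],[[0,0,0.48],0,-0.3],[[0,0,0.66],0,-0.3],[[0,0,0.7],0,-0.3],[[0,0,0.7],0,-0.3]]}}

```text
clock: 21.52
position: [483.4, -13.3, 466.1]
ee_rot: [1.0, -0.016, 0.008, -0.004]
contact_force: [-0.5, 0.3, -0.3]
gripper_width: 55.1
```

```bash
python3 st.py e1; python3 - <<'E'
from h import *
from fit import w,T,S
r=np.array([504.4,-168.44,-.0399]);d=np.array([np.cos(np.pi/6),0,.5])
im=arm.get_image('wrist');save(im,'wrist_e1')
for y in (156,78): print(y,'cap',proj(im,w(r,np.array([-70,y,75])+160*d)).round(1),'base rim',proj(im,w(r,np.array([-70,y,75])+21*np.array([-.5,0,.866]))).round(1))
E
```

```text
t 21.525 grasp [486.  -12.  311.1] rel mid [ -2.3  -0.3 208.6] F [-0.5  0.3 -0.3] M [0.02 0.05 0.04] w 55.08998747779347
156 cap [256.7  66.6] base rim [255.8 214.6]
78 cap [355.3  67.6] base rim [326.7 215.4]
```

View pics/wrist_e1.png

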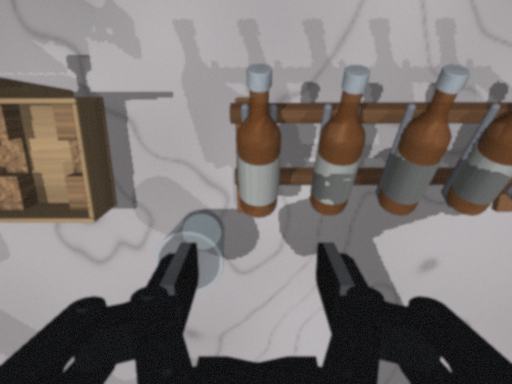

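{"method": "play_rows", "body": {"moves": [[[0.1,0.2,0],0,-0.5],[[0.2,0.4,0],0,-1],[[0.3,0.6,0],0,-1],[[0.4,0.8,0],0,-1],[[0.448,0.976,0],0,-1],[[0.448,0.976,0],0,-1],[[0.448,0.976,-0.07],0,-1],[[0.448,0.976,-0.07],0,-1]]}}

```text
clock: 22.68
position: [617.6, 279.1, 439.4]
ee_rot: [1.0, -0.016, 0.003, -0.001]
contact_force: [0.3, 0.4, 0.6]
gripper_width: 85.6
```

```bash
python3 - <<'E'
from h import *
s=arm.read_state();R=Rot.from_quat(s['ee_rot']).as_matrix();g=s['position']+155*R[:,2]
print(s['clock'],s['position'],s['ee_rot'],'grasp',g,'target delta',([620.4,280.9,177.5]-g)/300, 'jaw',np.degrees(np.arctan2(R[1,1],R[0,1])))
for c in ['top','side']:
    im=arm.get_image(c); save(im,c+'6')
E
python3 -c "
import cv2
a=cv2.imread('pics/side6.png');b=cv2.imread('pics/top6.png')
cv2.imwrite('pics/c6.png',cv2.hconcat([cv2.resize(a[80:260,130:290],(400,450)),cv2.resize(b[90:250,80:240],(400,450))]))"
```

```text
22.675 [617.55866819 279.14936158 439.38776456] [ 0.99987046 -0.01580343  0.00270026 -0.00142071] grasp [618.40260006 279.57649692 284.39065061] target delta [ 0.006658    0.00441168 -0.35630217] jaw -91.81057512901258
```

View pics/c6.png

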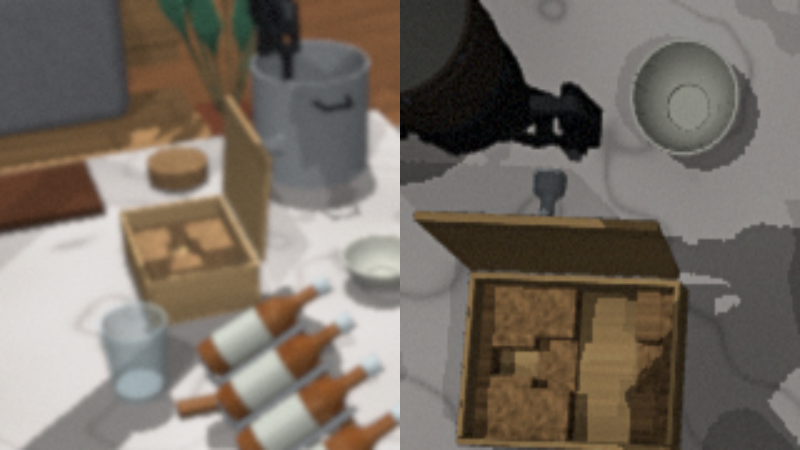

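Lid unchanged. Descend and grip the knob.

{"method": "play_rows", "body": {"moves": [[[0.007,0.004,-0.1],0,-1],[[0.007,0.004,-0.22],0,-1],[[0.007,0.004,-0.32],0,-1],[[0.007,0.004,-0.356],0,-1],[[0.007,0.004,-0.356],0,0],[[0.007,0.004,-0.356],0,1],[[0.007,0.004,-0.356],0,1],[[0.007,0.004,-0.356],0,1],[[0.007,0.004,-0.356],0,1]]}}

```text
clock: 23.9
position: [620.4, 279.9, 337.4]
ee_rot: [1.0, -0.016, 0.007, -0.003]
contact_force: [0.6, -1.8, 4.9]
gripper_width: 25.4
```

```bash
python3 - <<'E'
from fit import *
s=arm.read_state();R=Rot.from_quat(s['ee_rot']).as_matrix();g=s['position']+155*R[:,2];print(g,s['gripper_width'],s['contact_force'])
b=np.array([490.85,284.32,-.0345])
p0=w(b,lid(1.68,115,43,0));print(p0)
for t in np.linspace(1.68,0,19)[1:]: print(round(t,2),((w(b,lid(t,115,43,0))-p0)/300).round(3).tolist())
E
```

```text
[622.51896762 280.7872395  182.43513904] 25.44890222486266 [ 0.58762506 -1.76206717  4.89669639]
[618.55129826 279.91255642 175.62853791]
1.59 [-0.035, 0.001, 0.016]
1.49 [-0.071, 0.002, 0.028]
1.4 [-0.108, 0.004, 0.037]
1.31 [-0.146, 0.005, 0.042]
1.21 [-0.184, 0.006, 0.044]
1.12 [-0.222, 0.008, 0.042]
1.03 [-0.26, 0.009, 0.037]
0.93 [-0.297, 0.01, 0.028]
0.84 [-0.333, 0.011, 0.016]
0.75 [-0.368, 0.013, 0.0]
0.65 [-0.401, 0.014, -0.019]
0.56 [-0.433, 0.015, -0.04]
0.47 [-0.462, 0.016, -0.065]
0.37 [-0.489, 0.017, -0.092]
0.28 [-0.513, 0.018, -0.122]
0.19 [-0.534, 0.018, -0.153]
0.09 [-0.552, 0.019, -0.187]
0.0 [-0.567, 0.02, -0.222]
```

{"method": "play_rows", "body": {"moves": [[[-0.035,0.001,0.016],0,1],[[-0.071,0.002,0.028],0,1],[[-0.108,0.004,0.037],0,1],[[-0.146,0.005,0.042],0,1],[[-0.184,0.006,0.044],0,1],[[-0.222,0.008,0.042],0,1],[[-0.26,0.009,0.037],0,1],[[-0.297,0.01,0.028],0,1],[[-0.333,0.011,0.016],0,1]]}}

```text
clock: 25.02
position: [519.8, 283.0, 342.7]
ee_rot: [1.0, -0.016, 0.007, -0.003]
contact_force: [2.7, -2.8, 3.1]
gripper_width: 25.5
```

```bash
python3 - <<'E'
from fit import *
s=arm.read_state();R=Rot.from_quat(s['ee_rot']).as_matrix();g=s['position']+155*R[:,2];print(g,s['gripper_width'],s['contact_force'])
b=np.array([490.85,284.32,-.0345])
for t in np.linspace(.84,0,10): print(round(t,2),((w(b,lid(t,115,43,0))-g)/300).round(3).tolist())
E
```

```text
[521.92732646 283.8772366  187.71204096] 25.480252886944154 [ 2.65519332 -2.81894038  3.12274332]
0.84 [-0.011, -0.002, -0.025]
0.75 [-0.046, -0.001, -0.04]
0.65 [-0.079, 0.001, -0.059]
0.56 [-0.111, 0.002, -0.081]
0.47 [-0.14, 0.003, -0.105]
0.37 [-0.167, 0.004, -0.132]
0.28 [-0.191, 0.004, -0.162]
0.19 [-0.212, 0.005, -0.194]
0.09 [-0.23, 0.006, -0.227]
0.0 [-0.245, 0.006, -0.262]
```

{"method": "play_rows", "body": {"moves": [[[-0.035,0.001,-0.015],0,1],[[-0.068,0.002,-0.034],0,1],[[-0.1,0.003,-0.056],0,1],[[-0.129,0.004,-0.08],0,1],[[-0.156,0.005,-0.107],0,1],[[-0.18,0.005,-0.137],0,1],[[-0.201,0.006,-0.169],0,1],[[-0.219,0.006,-0.202],0,1],[[-0.234,0.006,-0.237],0,1],[[-0.234,0.006,-0.237],0,1]]}}

```text
clock: 26.28
position: [448.2, 285.2, 271.1]
ee_rot: [1.0, -0.016, 0.006, -0.003]
contact_force: [-3.4, -0.1, 6.0]
gripper_width: 25.2
```

```bash
python3 - <<'E'
from fit import *
s=arm.read_state();R=Rot.from_quat(s['ee_rot']).as_matrix();g=s['position']+155*R[:,2];print(g,s['gripper_width'],s['contact_force'],s['ee_rot'])
b=np.array([490.85,284.32,-.0345]); print(w(b,lid(0,115,43,0))-g)
im=arm.get_image('side');save(im,'side7')
cv2.imwrite('pics/s7.png',cv2.resize(cv2.imread('pics/side7.png')[140:230,160:260],None,fx=6,fy=6,interpolation=cv2.INTER_CUBIC))
E
```

```text
[449.97887306 285.98046447 116.15198813] 25.16702901708862 [-3.40797464 -0.08466125  5.96312861] [ 0.99985975 -0.01550314  0.00574388 -0.00267304]
[-1.60358276 -0.19450532 -7.15198813]
```

View pics/s7.png

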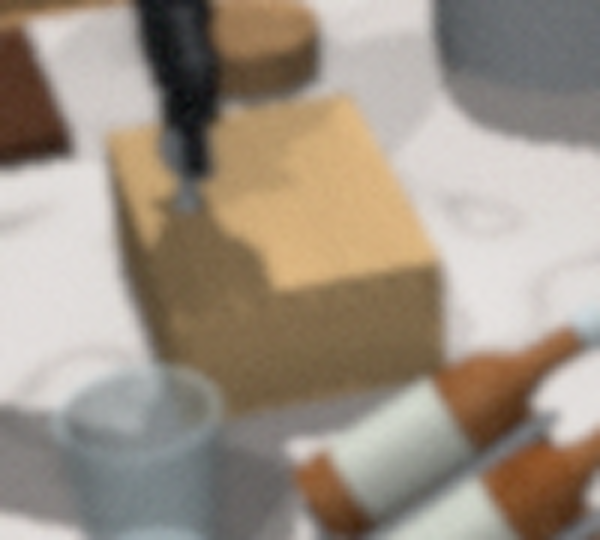

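{"method": "play_rows", "body": {"moves": [[[0,0,-0.01],0,1],[[0,0,-0.02],0,1],[[0,0,-0.03],0,1],[[0,0,-0.03],0,1]]}}

```text
clock: 26.82
position: [447.7, 285.4, 270.4]
ee_rot: [1.0, -0.014, 0.007, -0.003]
contact_force: [-16.2, -9.2, 52.4]
gripper_width: 25.5
```

{"method": "play_rows", "body": {"moves": [[[0,0,0],0,0.5],[[0,0,0],0,-0.5],[[0,0,0],0,-1],[[0,0,0],0,-1],[[0,0,0.1],0,-1],[[0,0,0.25],0,-1],[[0,0,0.45],0,-1],[[0,0,0.6],0,-1],[[0,0,0.6],0,-1]]}}

```text
clock: 27.95
position: [448.0, 285.9, 454.1]
ee_rot: [1.0, -0.014, 0.01, -0.006]
contact_force: [0.6, 0.1, -0.2]
gripper_width: 85.6
```

```bash
python3 - <<'E'
from fit import *
s=arm.read_state();print(s['clock'],s['position'],s['contact_force'])
b=np.array([490.85,284.32,-.0345])
for c in ['side','top','wrist']:
    im=arm.get_image(c);save(im,c+'8')
    print(c)
    for t in (0,.06):
        print(t,[proj(im,w(b,lid(t,*q))).round(1).tolist() for q in [(145,8,-100),(145,8,100),(115,51,0)]])
a=cv2.imread('pics/side8.png');t=cv2.imread('pics/top8.png')
cv2.imwrite('pics/c8.png',cv2.hconcat([cv2.resize(a[140:260,165:275],(400,436),interpolation=cv2.INTER_CUBIC),cv2.resize(t[110:275,85:325],(400,436))]))
cv2.imwrite('pics/s8.png',cv2.resize(a[145:225,165:245],(700,700)[:2] if 0 else (590,590),interpolation=cv2.INTER_CUBIC))
E
```

```text
27.95 [447.97122309 285.86308094 454.12093367] [ 0.57980754  0.08715984 -0.24370247]
side
0 [[187.7, 191.1], [176.6, 161.5], [189.8, 162.4]]
0.06 [[187.7, 188.7], [176.6, 159.2], [190.6, 160.3]]
top
0 [[187.4, 250.3], [100.2, 247.0], [140.2, 234.7]]
0.06 [[186.9, 249.9], [98.9, 246.6], [139.6, 233.0]]
wrist
0 [[348.3, 193.6], [165.6, 192.0], [256.9, 175.9]]
0.06 [[350.5, 195.3], [163.3, 193.8], [256.8, 174.3]]
```

View pics/c8.png

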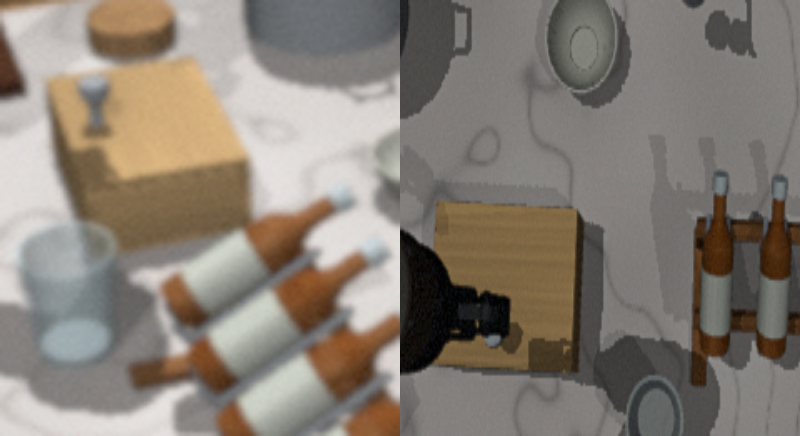

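View pics/s8.png

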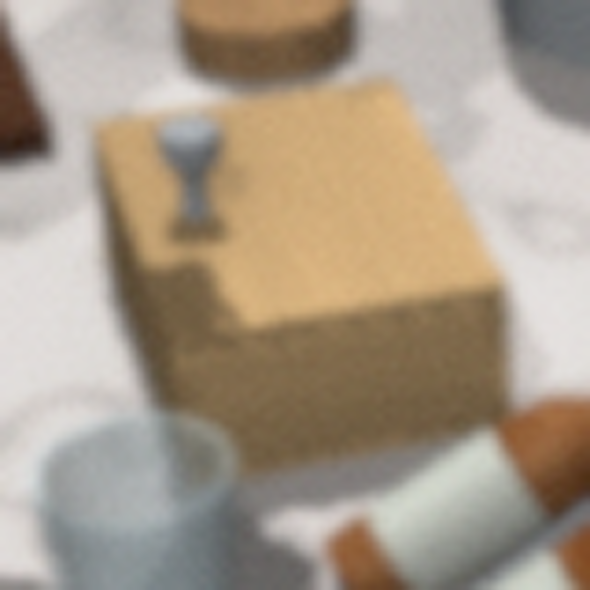

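View pics/wrist8.png

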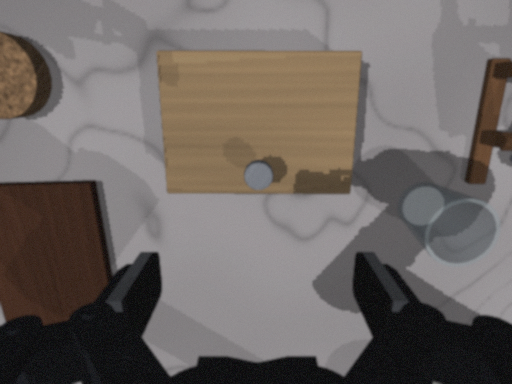

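```bash
python3 -c "
from bench import arm
print(arm.job_done())"
```

```text
the job is handed in; nothing more can be done
None
```

The small bottle is in the empty slot, the box lid is shut, and I handed the job in at about 28 s of the 64 s. No verdict was reported.

I opened the lid by its knob to about 1.68 rad and lifted the bottle out by its middle. Because the tool can only turn about the vertical, I lowered the bottle level onto the wires and let them tilt it to 30° in the grip. I then slid it down to the stops and let go.

**Bottle:** after release, its cap and base showed within about 2 px of the seated positions expected in the wrist image. It lined up with the bottle next to it.

**Lid:** pressing down on the knob reached a hard stop at 52 N, and the knob and edges then matched a lid angle of 0 to within about 2 px.

**Other objects:** the stored bottles, tumbler and dish looked undisturbed in the pictures. I did not measure their shift.

**Robot:** it ended well clear of everything, with contact force near zero.

**Disagreements:**
- The network's "top" and "side" positions differed by about 20 mm along y, so I used my own fit of the picture features instead.
- When I closed the lid, the gripper held the knob about 7 mm higher than planned, which had no effect.

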